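Turn the battery pack that was put in its charging cradle back to front

TASK

One of the two battery packs has been pushed into its charging cradle back to front, so its yellow key ridge has caught on the rear rim and it stands too high to charge. Draw that pack right out, turn it round, and slide it back into the same cradle with the ridge in the keyway at the front until it is fully home, then let go. Leave the other pack, the film ball, the stamp and the ink pad where they are.

Things in the scene. Friction and masses are not known exactly. Their poses are not given: they have to be found in the camera images.
- pack_a_mid (a point): Centre of the battery pack that is in back to front (0.28 kg, 120 mm long; slides freely). Its lower 88 mm are a black body 60 mm wide (its y) by 26 mm thick (its x). z runs along the pack from its contact end to its grip head; x points out of the face with the yellow key ridge (the other face is flat, with a paper plate). At the start its contact end is 42 mm inside the bay.
- pack_a_head (a point): Middle of that pack's blue ribbed grip head, which ends the pack: 48 mm wide (y), 24 mm thick (x), 32 mm long (z). This point is 44 mm from the pack's centre along z, 16 mm below the pack's top face; same axes as the pack.
- pack_a_ridge (a point): Middle of the outer surface of that pack's yellow key ridge: 21 mm from the pack's centre along the pack's x. The ridge is 11 mm wide, 36 mm long (18 mm to either side of this point along z) and stands 8 mm off the face. At the start its lower end rests on the cradle's rear rim.
- cradle_a_mouth (a point): Centre of the mouth, at the rim, of that pack's own cradle. z points out of the bay along its sliding direction, leaning 25 degrees from vertical towards the cradle's front; x points to its rear, y across it. The bay is a pocket 29 mm (x) by 63 mm (y), 70 mm deep below this point, walls 8 mm, inner rim bevelled 3 mm. With the pack fully home its centre is 10 mm below this point along z.
- cradle_a_keyway (a point): Middle of the open keyway in the front (-x) wall of that bay, at the rim, 18.5 mm from the mouth's centre; 17 mm wide, open from the rim to 34 mm below it, between two yellow marks. The rear wall has none: only with its ridge to the front (pack x along -x here) does the pack go in fully.
- cradle_a: That pack's cradle: a grey leaning bay on a black foot 112 x 94 mm, fixed to the worktop, about 100 mm high without the pack. Origin on the worktop under it; x to its rear, z up.
- pack_b_mid (a point): Centre of the other, identical battery pack, which is correctly home in the other cradle; leave it alone.
- cradle_b_mouth (a point): Centre of the mouth of the other, identical cradle; axes as for the first.
- film_ball: Ball of crumpled green film, about 120 mm across, lying in front of the scale; origin under its centre. The scale (fixed, straight ahead, x 0.53 to 0.87 m, y -0.18 to 0.18 m) carries a fixed stack of green parcels up to 0.43 m above the worktop from x 0.62 m on: pass in front of it or keep the arm clear of it; one cradle stands on either side.
- stamp: Rubber stamp with a black knob, 30 x 52 x 78 mm, standing on the worktop; origin under its centre.
- ink_pad: Closed dark ink pad tin, 82 x 120 x 15 mm; origin under its centre.
Mind the look-alikes: they are no part of the job. What is shaped like the part that bears pack_a_mid but pink is not meant.

How it is judged:
On the way:
1. the wrongly inserted pack has been drawn right out of its bay (z of pack_a_mid in the frame of cradle_a_mouth above 0.06 m), for 0.1 s.
At the end, for the whole second after the job is handed in: The pack is back in its own cradle with its key ridge in the front keyway, fully home (its centre within 4 mm of its home depth, in line with the bay within about 4.5 degrees), released and at rest; the other pack is still home in its cradle (z of pack_a_mid in the frame of cradle_a_mouth below -0.006 m and distance between pack_a_mid and cradle_a_mouth below 0.014 m and angle between the z axis of pack_a_mid and the z axis of cradle_a_mouth, either way round below 0.08 rad and x of pack_a_ridge in the frame of cradle_a_mouth below -0.015 m and linear speed of pack_a below 0.02 m/s and z of pack_b_mid in the frame of cradle_b_mouth below -0.006 m and distance between pack_b_mid and cradle_b_mouth below 0.014 m); the robot touches nothing.
It fails at once if the other pack was disturbed (moved more than 10 mm) (distance of pack_b_mid from where it was at the start of the episode above 0.01 m).
It fails at once if the film ball, the stamp or the ink pad was pushed away (more than 40 mm) (distance of any of film_ball, stamp, ink_pad from where it was at the start of the episode above 0.04 m).
It also fails if it takes over 51 s, if anything falls off the work surface, if the arm or the gripper's body presses on something with over 40 N, if the wrist force passes 120 N, or if a joint passes its speed limit or range.

ROBOT

A 6-joint arm with a two-finger parallel gripper is mounted at the origin on a cart in front of the work surface, level with it; the furniture and walls round the work are solid. World frame = base frame: x ahead of the robot, y to its left, z up, the work surface at z = 0. Lengths are in m, angles in rad, forces in N, time in s.
With the tool pointing down it reaches from about 0.3 to 0.775 m from the base axis. Payload 14.6 kg.
Tool frame: the origin (TCP) lies at the very end of the fingers, on their centre line; the grasp point (between the pads) lies 19 mm behind it; z points along the fingers, y is the line along which they close (so a half turn about z gives the same grasp; the last joint's range is limited). The gripper opens to 94 mm and grips with 3 to 60 N. Pads are 16 mm wide; open, the fingers measure 119 mm over their backs; the gripper's body (75 mm by 177 mm) begins 78 mm behind the grasp point.
Start: joints at [1.242, 0.3, 1.521, -0, 1.321, -0.067], TCP at [0.142, 0.531, 0.205] pointing down, gripper open.
Joint ranges: [-3.03, 3.03], [-0.79, 2.21], [0.23, 2.52], [-1.04, 4.18], [0, 3.07], [-2.55, 2.55]. Speed limits (rad/s): [2.22, 2.22, 2.57, 3.14, 3.14, 3.14].

INTERFACE

Orientations are given as [roll, pitch, yaw] about the fixed x, y, z axes, in that order (R = Rz(yaw) Ry(pitch) Rx(roll)).
In Python, from station import ctrl gives the robot as it stands.
- The arm moves only by the tool move_arm, never from a script. Its argument "targets" is a list of rows, each a list of 6 numbers: the shift along the tool's x, y, z in units of 1000 mm (1.0 is 1000 mm), then the turn, a rotation vector about the tool's x, y, z in units of 30 degrees (1.0 is 30 degrees). In form: [[tx, ty, tz, ax, ay, az], ...]. A call has exactly 5 rows; each row is the pose to reach, as a shift and turn from the pose commanded when the call began, along the tool's axes at that moment; what a row does not reach only later rows make up. A row lasts 1/12 s, in which the tool goes at most 41.7 mm and 7.16 degrees, less where a joint would pass 70% of its speed; a pose out of reach is approached as far as the arm can. A call with a number of a shift or a turn outside -1 to 1 is refused whole. A call with a gripper value outside its range is refused whole. "fingers" is the opening, from -1 (shut) to 1 (fully open), set as the call begins (left out, the last holds). The fingers move at their own pace and stop on an object; "grip_force" is the grip in N (left out, the last holds). Time passes only in rows, so rows that repeat a pose let the fingers close, or fill a call up. It gives the time, the measured TCP pose, the force and the opening at its end, in the units of the state.
- ctrl.get_obs(): the state, without advancing time (a new reading comes with each control period).
- ctrl.camera(name): name is "scene" or "top" or "wrist"; returns the picture (400x640x3 uint8, red, green, blue); there is no depth.
- ctrl.camera_info(name): a dict with "fx", "fy", "cx", "cy" (pixels), "rvec" (rotation vector, rad) and "tvec" (3), from world to camera coordinates, as OpenCV has them. Camera axes: x right, y down, z forward; pixel columns grow to the right and rows downward; lengths in m; the calibration is good to about 2 mm. The wrist camera is an equidistant fisheye: a pixel r from the principal point sees the ray r / f radians off the axis. A picture is of the moment at which its call begins: read the wrist's pose just before it. camera_info takes no time and is no camera call; for the wrist camera it gives the pose at the moment of the call.
- ctrl.hand_in(): hands the job in, once; it reports no verdict.
The state is a dict: "time_s": time; "qpos": joint angles; "joint_vel": joint speeds; "tau": joint torques, N m; "ee_pos": TCP position; "eef_rot": TCP orientation; "force": force on the tool from outside, world axes, zero at the start; "moment": the same for the moment, N m; "grip_width": finger opening in m.
Only numpy, scipy, OpenCV 4.12 (cv2) and the standard library are available. Lean on these libraries where they do the work, as an engineer would, in place of code of your own. Each camera call takes 0.05 s, during which the arm holds its last target. There are 200 camera calls.

## Working session

There is one attempt and no reset: what is moved stays moved. The work goes in short steps, Python scripts to look and compute and a tool call to move; the robot and the scene stay as the last step left them, time stands still between calls to the robot, and variables do not carry over. Pictures are saved under pics/ and viewed, on a budget of 10 in all, crops included, one or two more only if the job needs it, and the job is handed in when it is done.

Besides the shell and the picture viewer there is one more tool, called as name([rows], argument=value, ...), one row to a line, values as JSON. move_arm: Moves the arm, as the interface text tells. Shifts and turns lie within -1 to 1; 1 stands for 1000 mm of shift or 30 degrees of turn. Its arguments: {"type":"object","properties":{"targets":{"type":"array"},"fingers":{"type":"number"},"grip_force":{"type":"number"}},"required":["targets"]}

```bash
ls; mkdir -p pics
python3 - <<'E'
from station import ctrl
import cv2
for n in("scene","top"):
    im=ctrl.camera(n); cv2.imwrite(f"pics/{n}0.png",im[:,:,::-1]); i=ctrl.camera_info(n); print(n,{k:(v if isinstance(v,float) else list(v)) if not isinstance(v,(int,str)) else v for k,v in i.items()})
o=ctrl.get_obs(); print(o)
E
```

```text
pics
scene {'fx': 433.3583839067815, 'fy': 433.3583839067815, 'cx': 317.37002883283844, 'cy': 194.08387970110965, 'rvec': [np.float64(2.1246455273895397), np.float64(-0.6683149728494591), np.float64(0.34048696015851215)], 'tvec': [np.float64(-0.36992548168934825), np.float64(0.3673177764238597), np.float64(1.2826835169866952)]}
top {'fx': 397.66120939856665, 'fy': 397.66120939856665, 'cx': 321.95133234786294, 'cy': 204.80558269099095, 'rvec': [np.float64(2.1374644820314423), np.float64(-2.1347566244989045), np.float64(0.22588276844551688)], 'tvec': [np.float64(0.15734233256664457), np.float64(0.5780585842221192), np.float64(1.4788789131074884)]}
{'time_s': 0.1, 'qpos': array([ 1.24238318e+00,  3.00404479e-01,  1.52150980e+00, -8.04608332e-06,
        1.32068904e+00, -6.65526431e-02]), 'joint_vel': array([-0.00056535, -0.00178732, -0.00322128, -0.00068076,  0.00224407,
        0.00188929]), 'tau': array([ 4.07457683e-04, -5.32643831e+01, -3.53274000e+01,  7.08956877e-02,
        2.35681218e-02, -5.64030188e-05]), 'ee_pos': array([0.14228854, 0.53103842, 0.20495302]), 'eef_rot': array([-3.14058371e+00, -5.94363021e-05,  2.87973412e+00]), 'force': array([-0.79474711, -0.10104068, -0.11956112]), 'moment': array([ 0.02532062,  0.012     , -0.02933624]), 'grip_width': 0.09421176350104069}
```

View pics/scene0.png

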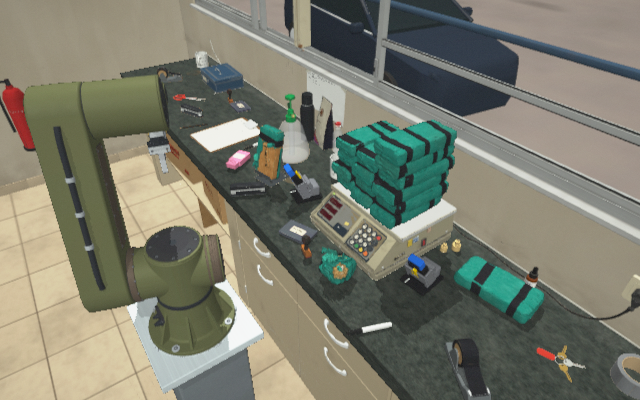

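View pics/top0.png

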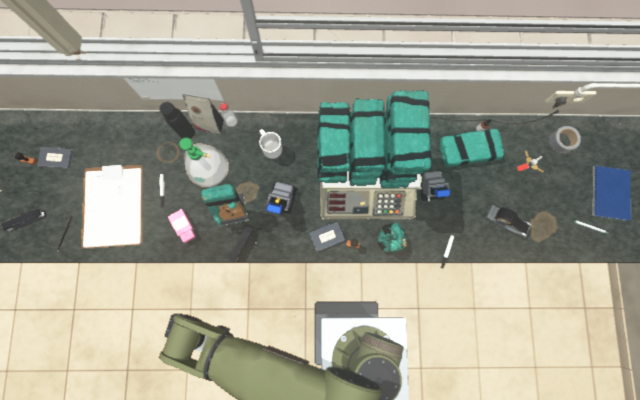

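Two cradles hold blue-headed packs: the left one at scene (300,182) / top (279,200), and the right one at scene (422,270) / top (436,188). The pink block at scene (238,159) is the look-alike. I'll enlarge both cradles to see which pack stands high.

Run:
```python
import cv2,numpy as np
s=cv2.imread("pics/scene0.png");t=cv2.imread("pics/top0.png")
c=[s[155:210,265:335],s[245:300,385:455],t[172:227,245:315],t[160:215,400:470]]
c=[cv2.resize(x,(400,300),interpolation=cv2.INTER_CUBIC) for x in c]
cv2.imwrite("pics/c1.png",np.vstack([np.hstack(c[:2]),np.hstack(c[2:])]))
```

```text
(no output)
```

View pics/c1.png

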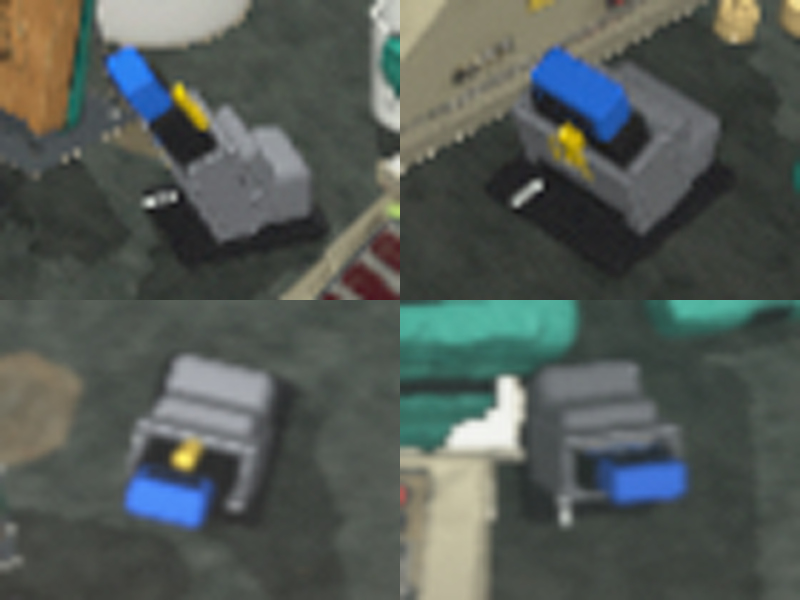

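The left pack is the one in back to front: it stands high, with the yellow ridge toward the rear. The right pack is home with its yellow marks and ridge at the front. Next I'll triangulate the head and take a wrist picture.

```bash
cat > h.py <<'E'
import cv2,numpy as np
from scipy.spatial.transform import Rotation as Ro
from station import ctrl
def pose(i):
    R=cv2.Rodrigues(np.array(i["rvec"],float))[0]; return R,-R.T@np.array(i["tvec"],float)
def ray(i,uv,fish=False):
    R,c=pose(i); x=(uv[0]-i["cx"])/i["fx"]; y=(uv[1]-i["cy"])/i["fy"]
    if fish:
        r=np.hypot(x,y); d=np.array([x/r*np.sin(r),y/r*np.sin(r),np.cos(r)])
    else: d=np.array([x,y,1.])
    d=R.T@d; return c,d/np.linalg.norm(d)
def onplane(i,uv,z,fish=False):
    c,d=ray(i,uv,fish); return c+d*(z-c[2])/d[2]
def proj(i,P,fish=False):
    R,c=pose(i); p=R@(np.array(P)-c)
    if fish:
        a=np.arctan2(np.hypot(p[0],p[1]),p[2]); k=a/np.hypot(p[0],p[1])
    else: k=1/p[2]
    return np.array([i["cx"]+i["fx"]*p[0]*k,i["cy"]+i["fy"]*p[1]*k])
def tri(rs):
    A=sum(np.eye(3)-np.outer(d,d) for c,d in rs); b=sum((np.eye(3)-np.outer(d,d))@c for c,d in rs)
    P=np.linalg.solve(A,b); return P,[np.linalg.norm(np.cross(P-c,d)) for c,d in rs]
def mask(im,col): # im RGB
    h=cv2.cvtColor(im,cv2.COLOR_RGB2HSV)
    lo,hi={"blue":((105,150,80),(125,255,255)),"yellow":((20,150,100),(32,255,255))}[col]
    return cv2.inRange(h,lo,hi)
def blobs(im,col,amin=6):
    n,l,s,c=cv2.connectedComponentsWithStats(mask(im,col)); return [(tuple(c[k].round(1)),int(s[k,4]),l==k) for k in range(1,n) if s[k,4]>=amin]
def toolmove(P,R):
    """row (units) from the present TCP to world TCP P, rotation R(3x3)"""
    o=ctrl.get_obs(); R0=Ro.from_euler("xyz",o["eef_rot"]).as_matrix()
    return np.r_[R0.T@(np.array(P)-o["ee_pos"]),np.degrees(Ro.from_matrix(R0.T@R).as_rotvec())/30].round(4)
E
python3 - <<'E'
from h import *
S=cv2.imread("pics/scene0.png")[:,:,::-1].copy();T=cv2.imread("pics/top0.png")[:,:,::-1].copy()
iS=ctrl.camera_info("scene");iT=ctrl.camera_info("top")
for n,I in(("s",S),("t",T)):
    for c in("blue","yellow"):
        print(n,c,[(b[0],b[1]) for b in blobs(I,c,4)])
print(ctrl.get_obs()["ee_pos"])
iW=ctrl.camera_info("wrist");im=ctrl.camera("wrist");cv2.imwrite("pics/w0.png",im[:,:,::-1]);print(iW)
E
```

```text
s blue [((np.float64(288.8), np.float64(169.9)), 84), ((np.float64(416.7), np.float64(261.5)), 147)]
s yellow [((np.float64(297.4), np.float64(174.0)), 20), ((np.float64(409.6), np.float64(242.6)), 19), ((np.float64(360.2), np.float64(249.5)), 10), ((np.float64(414.5), np.float64(271.0)), 26)]
t blue [((np.float64(625.2), np.float64(176.2)), 29), ((np.float64(620.2), np.float64(182.3)), 6), ((np.float64(627.2), np.float64(182.0)), 4), ((np.float64(600.1), np.float64(186.0)), 9), ((np.float64(611.7), np.float64(185.9)), 7), ((np.float64(617.4), np.float64(186.3)), 10), ((np.float64(609.7), np.float64(189.7)), 6), ((np.float64(442.2), np.float64(192.7)), 92), ((np.float64(607.0), np.float64(192.3)), 6), ((np.float64(625.2), np.float64(198.4)), 38), ((np.float64(614.0), np.float64(193.6)), 8), ((np.float64(619.0), np.float64(195.0)), 9), ((np.float64(618.2), np.float64(200.2)), 4), ((np.float64(273.9), np.float64(208.2)), 94)]
t yellow [((np.float64(277.1), np.float64(200.2)), 8)]
[0.14228854 0.53103842 0.20495302]
{'fx': 309.70691628693146, 'fy': 309.70691628693146, 'cx': 315.64492581421234, 'cy': 200.8674199380525, 'rvec': array([-2.3393708 , -1.7969075 , -0.20887134]), 'tvec': array([-0.55059647, -0.02431025,  0.38941372])}
```

View pics/w0.png

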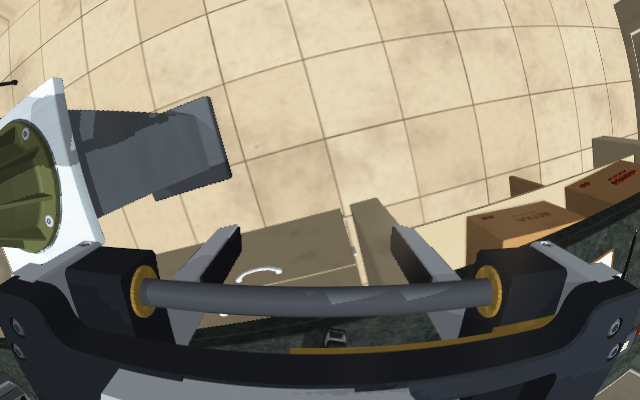

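Run:
```python
from h import *
iS=ctrl.camera_info("scene");iT=ctrl.camera_info("top")
for n,a,b in(("headA",(288.8,169.9),(273.9,208.2)),("ridgeA",(297.4,174),(277.1,200.2)),("headB",(416.7,261.5),(442.2,192.7))):
    print(n,tri([ray(iS,a),ray(iT,b)]))
# rear/top edges of rim in the top view, crop px/5.714+(245,172)
for u,v in((140,425-300),(262,450-300),(187,357-300),(272,375-300),(165,402-300),(255,425-300)):
    p=(245+u/5.714,172+v/5.4545); print(p,onplane(iT,p,.09).round(3))
i=ctrl.camera_info("wrist");R,c=pose(i);o=ctrl.get_obs();Rt=Ro.from_euler("xyz",o["eef_rot"]).as_matrix()
print("cam in tool",Rt.T@(c-o["ee_pos"]),"\naxes",(Rt.T@R.T).round(3))
```

```text
headA (array([0.54897687, 0.33344462, 0.13933473]), [np.float64(0.0007055779984009103), np.float64(0.000705577998401121)])
ridgeA (array([0.58322147, 0.32524732, 0.11191064]), [np.float64(2.1129530031088532e-05), np.float64(2.1129530031089416e-05)])
headB (array([ 0.61324725, -0.28857537,  0.12039618]), [np.float64(0.0008685627545995621), np.float64(0.0008685627545995712)])
(269.5012250612531, 194.91685764048034) [0.608 0.356 0.09 ]
(290.85229261463076, 199.5002291685764) [0.59  0.276 0.09 ]
(277.72663633181656, 182.45008708405902) [0.656 0.326 0.09 ]
(292.60238011900594, 185.7501145842882) [0.643 0.27  0.09 ]
(273.8764438221911, 190.70015583463194) [0.624 0.34  0.09 ]
(289.6272313615681, 194.91685764048034) [0.608 0.281 0.09 ]
cam in tool [ 0.06647248  0.00082045 -0.17928133] 
axes [[ 0.001 -0.973 -0.23 ]
 [ 1.     0.001  0.001]
 [-0.    -0.23   0.973]]
```

```bash
cat >> h.py <<'E'
def cradle(yaw,lean=25):
    a=np.radians(lean); xr=np.array([np.cos(yaw),np.sin(yaw),0]); zc=np.array([0,0,np.cos(a)])-np.sin(a)*xr
    yc=np.array([-np.sin(yaw),np.cos(yaw),0]); return np.c_[np.cross(yc,zc),yc,zc]
def tool(Rc,s): # s=+1: tool x along cradle x ; -1: tool x along -x (camera to the front)
    return np.c_[s*Rc[:,0],-s*Rc[:,1],-Rc[:,2]]
def wrist(R,q1,q23):
    M=Ro.from_euler("ZY",[q1,q23]).as_matrix().T@R@Ro.from_euler("z",np.pi/2).as_matrix().T
    e=Ro.from_matrix(M).as_euler("ZYZ"); return e
E
python3 - <<'E'
from h import *
o=ctrl.get_obs();q=o["qpos"];print(wrist(Ro.from_euler("xyz",o["eef_rot"]).as_matrix(),q[0],q[1]+q[2]),q)
Rc=cradle(np.radians(-13));print(Rc.round(3))
for s in(1,-1):
  for q1 in(.6,.72):
    for q23 in(1.4,1.8,2.2): print(s,q1,q23,wrist(tool(Rc,s),q1,q23).round(2))
E
```

```text
[-4.35806222e-06  1.32071043e+00 -6.65829469e-02] [ 1.24238781e+00  3.00324857e-01  1.52144916e+00 -4.35806222e-06
  1.32071043e+00 -6.65829469e-02]
[[ 0.883  0.225 -0.412]
 [-0.204  0.974  0.095]
 [ 0.423  0.     0.906]]
1 0.6 1.4 [-0.32  1.44  2.39]
1 0.6 1.8 [-0.36  1.06  2.53]
1 0.6 2.2 [-0.5   0.7   2.75]
1 0.72 1.4 [-0.35  1.48  2.5 ]
1 0.72 1.8 [-0.39  1.11  2.65]
1 0.72 2.2 [-0.53  0.75  2.87]
-1 0.6 1.4 [-0.32  1.44 -0.75]
-1 0.6 1.8 [-0.36  1.06 -0.61]
-1 0.6 2.2 [-0.5   0.7  -0.39]
-1 0.72 1.4 [-0.35  1.48 -0.64]
-1 0.72 1.8 [-0.39  1.11 -0.49]
-1 0.72 2.2 [-0.53  0.75 -0.27]
```

```bash
cat >> h.py <<'E'
def toolx(Rc,s): # grip along cradle x; s=+1: tool x along +yc (camera left), s=-1 turned round
    return np.c_[s*Rc[:,1],s*Rc[:,0],-Rc[:,2]]
def plan(P0,R0,P,R,n):
    """n rows, each relative to the previous way pose"""
    w=Ro.from_matrix(R0.T@R).as_rotvec(); out=[]
    for k in range(n):
        Ra=R0@Ro.from_rotvec(w*k/n).as_matrix()
        out.append(np.r_[Ra.T@((np.array(P)-P0)/n),np.degrees(w/n)/30].round(3).tolist())
    return out
def now():
    o=ctrl.get_obs(); return o["ee_pos"],Ro.from_euler("xyz",o["eef_rot"]).as_matrix()
E
python3 - <<'E'
from h import *
Rc=cradle(np.radians(-13)); Rt=toolx(Rc,1)
H=np.array([.549,.333,.139]); P=H+.09*Rc[:,2]-.06*Rc[:,1]; print(P)
print(wrist(Rt,.55,1.8))
for r in plan(*now(),P,Rt,3): print(r)
E
```

```text
[0.49844214 0.28309395 0.2205677 ]
[-0.34902577  1.04788946  0.90761383]
[-0.136, -0.049, -0.005, -0.221, -0.213, 0.961]
[-0.143, 0.022, 0.009, -0.221, -0.213, 0.961]
[-0.113, 0.086, 0.03, -0.221, -0.213, 0.961]
```

move_arm([
  [-0.136,-0.049,-0.005,-0.22,-0.21,0.96],
  [-0.136,-0.049,-0.005,-0.22,-0.21,0.96],
  [-0.136,-0.049,-0.005,-0.22,-0.21,0.96],
  [-0.136,-0.049,-0.005,-0.22,-0.21,0.96],
  [-0.136,-0.049,-0.005,-0.22,-0.21,0.96],
])

```text
time_s: 0.57
ee_pos: [0.2634, 0.4466, 0.2106]
eef_rot: [3.001, 0.078, 2.36]
force: [-1.1, 0.7, -0.5]
grip_width: 0.0941
```

move_arm([
  [-0.143,0.022,0.009,-0.22,-0.21,0.96],
  [-0.143,0.022,0.009,-0.22,-0.21,0.96],
  [-0.143,0.022,0.009,-0.22,-0.21,0.96],
  [-0.143,0.022,0.009,-0.22,-0.21,0.96],
  [-0.143,0.022,0.009,-0.22,-0.21,0.96],
])

```text
time_s: 0.98
ee_pos: [0.3819, 0.3633, 0.2154]
eef_rot: [2.844, 0.076, 1.845]
force: [-0.2, 0.7, 0.0]
grip_width: 0.0944
```

move_arm([
  [-0.113,0.086,0.03,-0.22,-0.21,0.96],
  [-0.113,0.086,0.03,-0.22,-0.21,0.96],
  [-0.113,0.086,0.03,-0.22,-0.21,0.96],
  [-0.113,0.086,0.03,-0.22,-0.21,0.96],
  [-0.113,0.086,0.03,-0.22,-0.21,0.96],
])

```text
time_s: 1.4
ee_pos: [0.5009, 0.2803, 0.22]
eef_rot: [2.707, -0.003, 1.336]
force: [-0.5, 0.2, -0.9]
grip_width: 0.0942
```

Run:
```python
from h import *
i=ctrl.camera_info("wrist");im=ctrl.camera("wrist");cv2.imwrite("pics/w1.png",im[:,:,::-1])
i={k:(v.tolist() if hasattr(v,"tolist") else v) for k,v in i.items()}
import json;json.dump(i,open("w1.json","w"))
o=ctrl.get_obs();print(o["time_s"],o["qpos"].round(2),o["ee_pos"],np.round(o["eef_rot"],3))
Rc=cradle(np.radians(-13));print(plan(*now(),[.4984,.2831,.2206],toolx(Rc,1),1))
for c in("blue","yellow"): print([(b[0],b[1]) for b in blobs(im,c,30)])
```

```text
1.45 [ 0.59  0.19  1.69 -0.37  1.    0.99] [0.49962059 0.28139771 0.21984386] [ 2.708e+00 -2.000e-03  1.339e+00]
[[0.001, -0.001, -0.001, -0.006, -0.0, -0.01]]
[((np.float64(310.6), np.float64(128.6)), 1197)]
[((np.float64(333.1), np.float64(134.0)), 114), ((np.float64(141.6), np.float64(290.6)), 595), ((np.float64(488.8), np.float64(274.1)), 210), ((np.float64(490.0), np.float64(308.3)), 203), ((np.float64(430.5), np.float64(339.9)), 1611)]
```

View pics/w1.png

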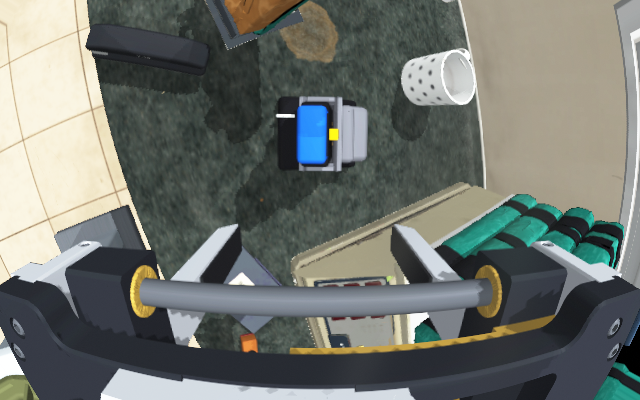

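```bash
cat > m.py <<'E'
from h import *
import json
i=json.load(open("w1.json"));im=cv2.imread("pics/w1.png")[:,:,::-1].copy()
Rc=cradle(np.radians(-13)); R,c=pose(i)
def plane(uv,O,z): # onto plane at cradle-z offset z from O; returns cradle x,y
    C,d=ray(i,uv,True); C=Rc.T@(C-O); d=Rc.T@d; p=C+d*(z-C[2])/d[2]; return p[:2]
O=np.array([.549,.333,.139])
b=[x for x in blobs(im,"blue",300)][0][2].astype(np.uint8)
ct=max(cv2.findContours(b,cv2.RETR_EXTERNAL,cv2.CHAIN_APPROX_NONE)[0],key=cv2.contourArea)[:,0,:]
print("head px box",ct.min(0),ct.max(0))
for z in(-.02,0,.016,.03):
    q=np.array([plane(u,O,z) for u in ct]); r=cv2.minAreaRect((q*1000).astype(np.float32)); print(z,np.round(r[0],1),np.round(r[1],1),round(r[2],1))
y=[x for x in blobs(im,"yellow",50) if x[0][1]<200][0]; yy,xx=np.where(y[2]); print("ridge px",xx.min(),xx.max(),yy.min(),yy.max(), plane(y[0],O,-.026)*1000)
g=cv2.resize(im[85:180,265:380],None,fx=6,fy=6,interpolation=cv2.INTER_CUBIC); cv2.imwrite("pics/c2.png",g[:,:,::-1])
print((Rc.T@(c-O)).round(3))
E
python3 m.py
```

```text
head px box [296 105] [328 163]
-0.02 [-0.8  0.4] [54.3 29.1] 88.5
0 [-0.5  0.8] [50.5 27.1] 88.5
0.016 [-0.3  1.1] [47.5 25.4] 88.5
0.03 [-0.   1.3] [44.9 24. ] 88.5
ridge px 329 338 128 140 [19.15087819  0.28679874]
[0.004 0.005 0.267]
```

View pics/c2.png

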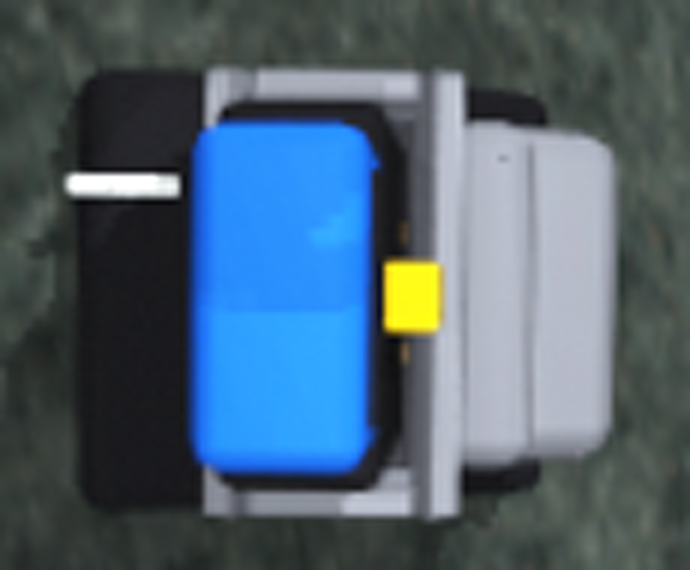

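```bash
cat >> m.py <<'E'
print("--")
m=plane((265+333/6-.5,85+293.5/6-.5),O,-.062); print("mouth at z-62",m*1000)
for u in((465,75),(462,515),(205,70),(205,515)):print(plane((265+u[0]/6-.5,85+u[1]/6-.5),O,-.062)*1000)
M=O+Rc@np.array([*m,-.062]); print("mouth world",M, "height check",M[2])
iT=ctrl.camera_info("top");iS=ctrl.camera_info("scene")
Mh=M+Rc@[0,0,.062]
for n,I in(("top",iT),("scene",iS)): print(n,proj(I,O),[proj(I,M+Rc@[a,b,0]).round(1).tolist() for a in(-.0225,.0225) for b in(-.0395,.0395)])
E
python3 m.py|sed -n '/--/,$p'
```

```text
--
mouth at z-62 [7.21012906 0.3143158 ]
[30.62714728 39.22588981]
[ 30.06134261 -39.31002104]
[-14.90305694  40.34049592]
[-15.90652286 -39.01257197]
mouth world [0.58096859 0.32594205 0.08585605] height check 0.08585604941302873
top [274.11983786 208.03507202] [[286.6, 210.2], [266.2, 205.4], [288.9, 198.8], [268.3, 194.1]]
scene [288.68926952 170.05533424] [[295.6, 188.0], [289.0, 177.4], [305.3, 181.8], [298.4, 171.4]]
```

```bash
cat > g.py <<'E'
from h import *
Y=np.radians(-13.7)
O=np.array([.549,.333,.139]);R13=cradle(np.radians(-13))
H=O+R13@[0,.0011,.0005]; M=np.array([.581,.3259,.0859]); Rc=cradle(Y)
E
python3 - <<'E'
from g import *
Rp=cradle(Y,29.4); Rt=toolx(Rp,1)
A=H+Rp[:,2]*.045; B=H-Rp[:,2]*.013
print(plan(*now(),A,Rt,1),plan(A,Rt,B,Rt,1),ctrl.get_obs()["time_s"])
E
```

```text
[[0.063, -0.005, 0.043, -0.153, -0.011, 0.011]] [[-0.0, 0.0, 0.058, 0.0, 0.0, 0.0]] 1.45
```

move_arm([
  [0.063,-0.005,0.01,-0.15,-0.01,0.01],
  [0.063,-0.005,0.02,-0.15,-0.01,0.01],
  [0.063,-0.005,0.043,-0.15,-0.01,0.01],
  [0.063,-0.005,0.043,-0.15,-0.01,0.01],
  [0.063,-0.005,0.043,-0.15,-0.01,0.01],
])

```text
time_s: 1.87
ee_pos: [0.5253, 0.3409, 0.1786]
eef_rot: [2.632, 0.003, 1.34]
force: [-0.2, -0.5, 0.9]
grip_width: 0.0939
```

move_arm([
  [0,0,0.015,0,0,0],
  [0,0,0.03,0,0,0],
  [0,0,0.045,0,0,0],
  [0,0,0.058,0,0,0],
  [0,0,0.058,0,0,0],
])

```text
time_s: 2.28
ee_pos: [0.5537, 0.3336, 0.127]
eef_rot: [2.632, 0.002, 1.338]
force: [0.4, -0.2, -0.3]
grip_width: 0.094
```

Run:
```python
from g import *
Rp=cradle(Y,29.4); Rt=toolx(Rp,1); B=H-Rp[:,2]*.013
print(plan(*now(),B,Rt,1))
im=ctrl.camera("wrist");cv2.imwrite("pics/w2.png",im[60:340,160:480,::-1].repeat(2,0).repeat(2,1))
```

```text
[[-0.001, 0.002, -0.0, -0.006, -0.002, 0.013]]
```

View pics/w2.png

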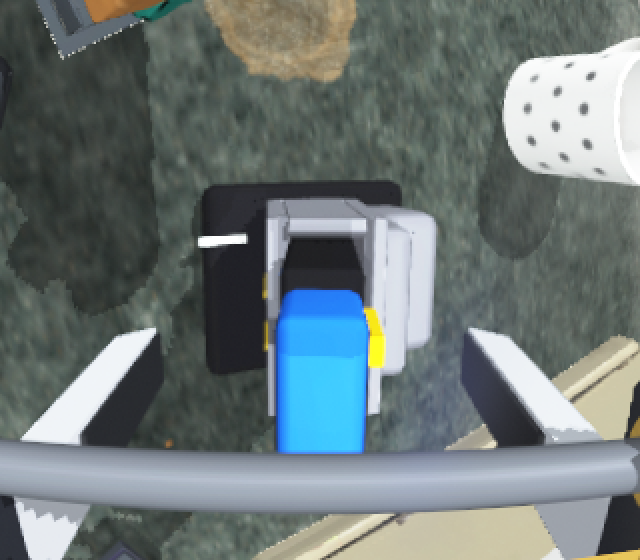

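The head sits between the fingers (head centre at column 322, finger midline at 312), with the ridge on the right, which is the rear. I'll shift about 2.5 mm toward it and close.

move_arm([
  [0,0.0025,0,0,0,0],
  [0,0.0025,0,0,0,0],
  [0,0.0025,0,0,0,0],
  [0,0.0025,0,0,0,0],
  [0,0.0025,0,0,0,0],
], fingers=-1, grip_force=30)

```text
time_s: 2.75
ee_pos: [0.5556, 0.3343, 0.1305]
eef_rot: [2.63, -0.0, 1.339]
force: [0.2, -0.6, 0.2]
grip_width: 0.064
```

move_arm([
  [0,0,0,0,0,0],
  [0,0,0,0,0,0],
  [0,0,0,0,0,0],
  [0,0,0,0,0,0],
  [0,0,0,0,0,0],
])

```text
time_s: 3.17
ee_pos: [0.5556, 0.3341, 0.1301]
eef_rot: [2.63, 0.0, 1.339]
force: [-0.4, -0.2, -1.2]
grip_width: 0.0308
```

Run:
```python
from g import *
o=ctrl.get_obs();P,R=now();print(o["grip_width"],o["force"],o["moment"],P)
zc=Rc[:,2]
print("tool-axis dir of 1 m along zc:",(R.T@zc).round(3), "dist along zc of tip over mouth, x,y:",(Rc.T@(P-M)*1000).round(1))
```

```text
0.03080489757298262 [-0.43882868 -0.22511728 -1.24601991] [-0.01448815  0.28072211 -0.02108322] [0.55564239 0.33414756 0.13010008]
tool-axis dir of 1 m along zc: [ 0.003  0.075 -0.997] dist along zc of tip over mouth, x,y: [-5.4  2.  51.3]
```

move_arm([
  [0,0,0,0,0,0],
  [0,0,0,0,0,0],
  [0,0,0,0,0,0],
  [0,0,0,0,0,0],
  [0,0,0,0,0,0],
], grip_force=40)

```text
time_s: 3.58
ee_pos: [0.5557, 0.3342, 0.1302]
eef_rot: [2.63, 0.0, 1.339]
force: [0.7, 0.6, -0.1]
grip_width: 0.0236
```

Run:
```python
from g import *
o=ctrl.get_obs();P,R=now();print(o["grip_width"],o["force"],o["moment"],(Rc.T@(P-M)*1000).round(1))
```

```text
0.023637062345037287 [ 0.72213097  0.59138331 -0.11491844] [0.03226858 0.07864049 0.03210134] [-5.4  2.1 51.3]
```

move_arm([
  [0,0.0004,-0.006,0,0,0],
  [0,0.001,-0.014,0,0,0],
  [0,0.0017,-0.023,0,0,0],
  [0,0.0024,-0.032,0,0,0],
  [0,0.003,-0.04,0,0,0],
])

```text
time_s: 4.0
ee_pos: [0.5386, 0.3383, 0.1677]
eef_rot: [2.63, -0.0, 1.339]
force: [-1.0, -0.6, -2.3]
grip_width: 0.0239
```

move_arm([
  [0,0.001,-0.015,0,0,0],
  [0,0.002,-0.03,0,0,0],
  [0,0.003,-0.045,0,0,0],
  [0,0.0045,-0.06,0,0,0],
  [0,0.0045,-0.06,0,0,0],
])

```text
time_s: 4.42
ee_pos: [0.5141, 0.3449, 0.2246]
eef_rot: [2.628, -0.004, 1.34]
force: [0.1, 0.6, -1.5]
grip_width: 0.0236
```

Run:
```python
from g import *
o=ctrl.get_obs();P,R=now();print(o["time_s"],o["grip_width"],o["force"],o["moment"],o["qpos"].round(2),(Rc.T@(P-M)*1000).round(1))
for n in("wrist","scene"):
    im=ctrl.camera(n);cv2.imwrite(f"pics/{n}3.png",im[:,:,::-1])
a=cv2.imread("pics/wrist3.png")[40:300,180:440];b=cv2.resize(cv2.imread("pics/scene3.png")[130:220,250:340],(520,520),interpolation=cv2.INTER_CUBIC)
cv2.imwrite("pics/c3.png",cv2.resize(np.hstack([cv2.resize(a,(520,520)),b]),(800,400)))
```

```text
4.4167 0.02360281147254013 [ 0.05914963  0.58630771 -1.54884054] [ 0.09053488  0.4760322  -0.03229633] [ 0.7   0.28  1.58 -0.48  1.01  1.14] [ -4.4   2.6 155.1]
```

View pics/c3.png

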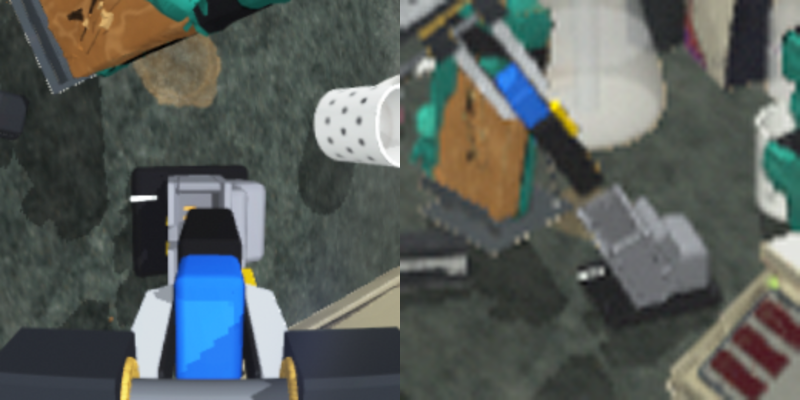

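move_arm([
  [0,0,0,0,0,-0.23],
  [0,0,0,0,0,-0.46],
  [0,0,0,0,0,-0.69],
  [0,0,0,0,0,-0.92],
  [0,0,0,0,0,-1.0],
])

```text
time_s: 4.93
ee_pos: [0.5143, 0.3435, 0.2196]
eef_rot: [2.693, 0.251, 1.812]
force: [0.2, 0.7, -2.1]
grip_width: 0.0235
```

move_arm([
  [0,0,0,0,0,-0.23],
  [0,0,0,0,0,-0.46],
  [0,0,0,0,0,-0.69],
  [0,0,0,0,0,-0.92],
  [0,0,0,0,0,-1.0],
])

```text
time_s: 5.35
ee_pos: [0.5143, 0.3435, 0.2196]
eef_rot: [2.874, 0.439, 2.334]
force: [0.2, 0.0, -2.8]
grip_width: 0.0237
```

move_arm([
  [0,0,0,0,0,-0.23],
  [0,0,0,0,0,-0.46],
  [0,0,0,0,0,-0.69],
  [0,0,0,0,0,-0.92],
  [0,0,0,0,0,-1.0],
])

```text
time_s: 5.77
ee_pos: [0.5144, 0.3435, 0.2196]
eef_rot: [-3.136, 0.51, 2.919]
force: [-1.1, 0.3, -2.9]
grip_width: 0.0237
```

move_arm([
  [0,0,0,0,0,-0.23],
  [0,0,0,0,0,-0.46],
  [0,0,0,0,0,-0.69],
  [0,0,0,0,0,-0.92],
  [0,0,0,0,0,-1.0],
])

```text
time_s: 6.18
ee_pos: [0.5144, 0.3435, 0.2196]
eef_rot: [-2.864, 0.434, -2.781]
force: [-0.2, -0.7, -2.2]
grip_width: 0.0238
```

move_arm([
  [0,0,0,0,0,-0.23],
  [0,0,0,0,0,-0.46],
  [0,0,0,0,0,-0.69],
  [0,0,0,0,0,-0.92],
  [0,0,0,0,0,-1.0],
])

```text
time_s: 6.6
ee_pos: [0.5144, 0.3435, 0.2196]
eef_rot: [-2.688, 0.242, -2.263]
force: [0.2, 0.1, -1.8]
grip_width: 0.0238
```

move_arm([
  [0,0,0,0,0,-0.23],
  [0,0,0,0,0,-0.46],
  [0,0,0,0,0,-0.69],
  [0,0,0,0,0,-0.92],
  [0,0,0,0,0,-1.0],
])

```text
time_s: 7.02
ee_pos: [0.5144, 0.3435, 0.2196]
eef_rot: [-2.631, -0.005, -1.796]
force: [0.2, -0.9, -1.9]
grip_width: 0.0239
```

Run:
```python
from g import *
o=ctrl.get_obs();P,R=now();print(o["time_s"],o["grip_width"],o["force"],o["qpos"].round(2),(Rc.T@(P-M)*1000).round(1))
h=Rc.T@(H-M)*1000; print("head at start",h)
d=h[1]-2.1; print("pack offset",d)
T=M+Rc@[0,d/1000,.155-.030]; print(plan(P,R,T,toolx(Rc,-1),1))
```

```text
7.0167 0.023918041427652185 [ 0.18281262 -0.9178936  -1.86788888] [ 0.7   0.29  1.58 -0.48  1.01 -2.01] [ -5.9   1.3 150.3]
head at start [-7.27185928  0.41651442 62.48029117]
pack offset -1.6834855793183459
[[0.003, -0.004, 0.026, -0.141, 0.003, 0.028]]
```

move_arm([
  [0.003,-0.004,0.01,-0.14,0,0.03],
  [0.003,-0.004,0.026,-0.14,0,0.03],
  [0.003,-0.004,0.026,-0.14,0,0.03],
  [0.003,-0.004,0.026,-0.14,0,0.03],
  [0.003,-0.004,0.026,-0.14,0,0.03],
])

```text
time_s: 7.43
ee_pos: [0.5292, 0.3372, 0.2]
eef_rot: [-2.704, 0.006, -1.816]
force: [-0.6, -0.1, -1.8]
grip_width: 0.0239
```

Run:
```python
from g import *
i=ctrl.camera_info("wrist");im=ctrl.camera("wrist");cv2.imwrite("pics/w4.png",im[:,:,::-1])
P,R=now();print((Rc.T@(P-M)*1000).round(1),plan(P,R,P,toolx(Rc,-1),1))
# pack model corners and rim predicted in the full picture
d=-.0017
def pk(x,y,z): return P+R@np.array([d+y,x,-(z-.0328)])   # pack centre coords (x along tool y, y along tool x)
print("contact end",[proj(i,pk(a,b,-.06),True).round(1).tolist() for a,b in((-.013,-.03),(-.013,.03),(.013,.03),(.013,-.03))])
print("rim outer",[proj(i,M+Rc@[a,b,0],True).round(1).tolist() for a,b in((-.0225,-.0395),(-.0225,.0395),(.0225,.0395),(.0225,-.0395))])
print("keyway",proj(i,M+Rc@[-.0185,0,0],True))
c=im[60:230,230:400]; cv2.imwrite("pics/c4.png",cv2.resize(c,None,fx=3.5,fy=3.5,interpolation=cv2.INTER_CUBIC)[:,:,::-1])
```

```text
[  0.3  -1.  126.3] [[0.0, 0.0, 0.0, -0.004, 0.007, -0.016]]
contact end [[301.3, 235.4], [300.6, 171.2], [330.0, 171.2], [329.3, 235.4]]
rim outer [[338.3, 155.8], [337.7, 231.9], [294.6, 232.2], [292.7, 156.2]]
keyway [334.16275232 194.91446255]
```

View pics/c4.png

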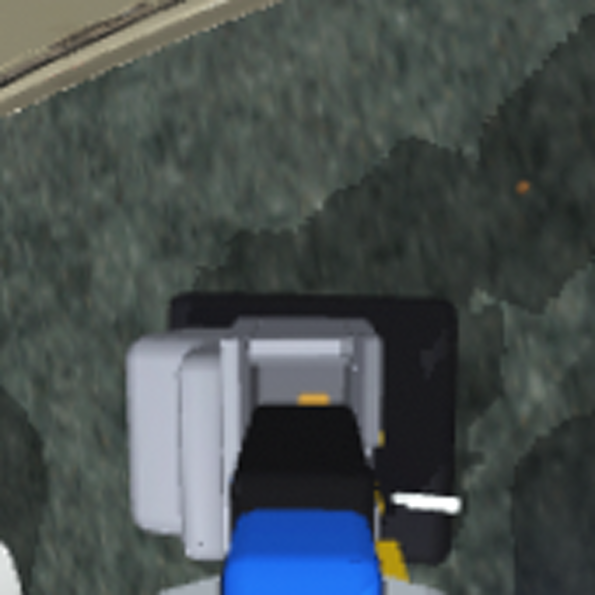

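Run:
```python
from g import *
i=ctrl.camera_info("wrist");P,R=now()
d=-.0017
def pk(x,y,z): return ((proj(i,P+R@np.array([d+y,x,-(z-.0328)]),True)-[230,60])*3.5).round(0).tolist()
print("end",pk(-.013,.03,-.06),pk(.013,.03,-.06)," shoulder body",pk(-.013,.03,.028),pk(.013,.03,.028),"headtop",pk(-.012,.024,.06),pk(.012,.024,.06),"headbottom",pk(-.012,.024,.028),pk(.012,.024,.028))
print("ridge",pk(.021,.0055,-.018),pk(.021,.0055,.018),pk(.021,-.0055,-.018))
im=cv2.imread("pics/w4.png")
print(im[160:220,316].sum(1)//3)
print([im[r,316].tolist() for r in range(170,216,3)])
```

```text
end [248.0, 388.0] [351.0, 388.0]  shoulder body [225.0, 457.0] [375.0, 457.0] headtop [218.0, 542.0] [382.0, 542.0] headbottom [231.0, 491.0] [368.0, 491.0]
ridge [395.0, 525.0] [411.0, 574.0] [393.0, 572.0]
[190 165 143 131 123 118 117 118 118 116 117 119 123 146 132  88  19  19
  19  20  18  19  19  20  20  18  18  19  20  19  20  20  19  19  21  23
  26  28  28  29  30  29  30  29  32  55  81  90  90  91  91  92  93  94
  94  94  93  96 102 112]
[[124, 115, 113], [80, 158, 200], [21, 19, 19], [22, 19, 19], [21, 19, 19], [20, 18, 18], [21, 20, 19], [21, 20, 19], [22, 21, 21], [30, 27, 28], [33, 29, 29], [32, 29, 28], [155, 66, 24], [177, 73, 23], [181, 75, 23], [183, 77, 22]]
```

move_arm([
  [0,0,0.01,0,0,0],
  [0,0,0.02,0,0,-0.01],
  [0,0,0.027,0,0,-0.01],
  [0,0,0.027,0,0,-0.01],
  [0,0,0.027,0,0,-0.01],
])

```text
time_s: 7.9
ee_pos: [0.5406, 0.3344, 0.1751]
eef_rot: [-2.704, 0.004, -1.812]
force: [-0.9, -0.2, -2.6]
grip_width: 0.0235
```

Run:
```python
from g import *
i=ctrl.camera_info("wrist");im=ctrl.camera("wrist");cv2.imwrite("pics/w5.png",im[:,:,::-1])
P,R=now();print(ctrl.get_obs()["force"],(Rc.T@(P-M)*1000).round(1))
d=-.0017
def pk(x,y,z): return (proj(i,P+R@np.array([d+y,x,-(z-.0328)]),True)).round(1).tolist()
def rm(x,y): return proj(i,M+Rc@[x,y,0],True).round(1).tolist()
print("end",pk(-.013,.03,-.06),pk(.013,.03,-.06),"rim outer",rm(-.0225,-.0395),rm(.0225,-.0395),"inner",rm(-.0145,-.0315),rm(.0145,-.0315),"bevel",rm(-.0175,-.0345),rm(.0175,-.0345))
c=im[140:240,265:365]; cv2.imwrite("pics/c5.png",cv2.resize(c,None,fx=6,fy=6,interpolation=cv2.INTER_CUBIC)[:,:,::-1])
```

```text
[ 0.30977864  0.01406295 -1.35565555] [ 0.6 -1.1 98.8]
end [300.5, 171.3] [329.9, 171.3] rim outer [340.8, 158.9] [290.8, 159.0] inner [331.9, 167.6] [299.8, 167.7] bevel [335.3, 164.4] [296.4, 164.5]
```

View pics/c5.png

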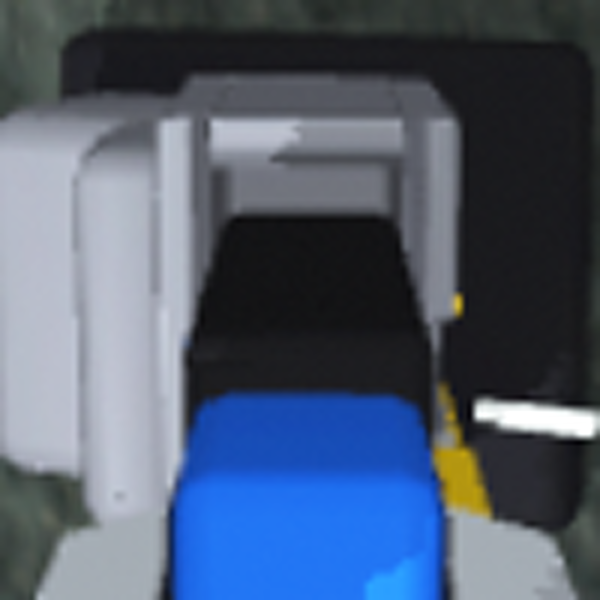

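Run:
```python
from g import *
i=ctrl.camera_info("wrist");P,R=now();Rx,c=pose(i)
print("cam in tool",R.T@(c-P))
def tx(row,col,z): # tool-x of a pixel at pack height z
    C,dd=ray(i,(col,row),True); C=R.T@(C-P); dd=R.T@dd; k=(-(z-.0328)-C[2])/dd[2]; return ((C+k*dd)*1000).round(1)
f=lambda u,v:(140+v/6-.5,265+u/6-.5)
print("end far edge",tx(*f(315,215),-.06),"exp 29..30")
print("head top far",tx(*f(315,475),.06),"exp 23..24"," head bottom far",tx(*f(315,395),.028))
print("shoulder",tx(*f(315,340),.028))
print("ridge low far",tx(*f(443,385),-.018),"exp 5.5", "ridge low near?",tx(*f(490,515),.018))
print("head x",tx(*f(175,520),.06),tx(*f(445,520),.06))
print("mark pred",((proj(i,M+Rc@[-.0225,-.0085,0],True)-[265,140])*6).round(), ((proj(i,M+Rc@[-.0225,-.0115,0],True)-[265,140])*6).round())
```

```text
cam in tool [ 0.06587251 -0.00022705 -0.17918978]
end far edge [24.3  1.3 92.8] exp 29..30
head top far [ 20.2   0.7 -27.2] exp 23..24  head bottom far [19.2  0.8  4.8]
shoulder [24.9  0.8  4.8]
ridge low far [ 8.8 17.5 50.8] exp 5.5 ridge low near? [ 3.  20.2 14.8]
head x [ 16.2 -11.4 -27.2] [ 16.2  11.9 -27.2]
mark pred [455. 313.] [455. 294.]
```

move_arm([
  [0.0032,0,0,0,0,0],
  [0.0032,0,0.004,0,0,0],
  [0.0032,0,0.009,0,0,0],
  [0.0032,0,0.014,0,0,0],
  [0.0032,0,0.014,0,0,0],
])

```text
time_s: 8.37
ee_pos: [0.5457, 0.3298, 0.1618]
eef_rot: [-2.705, 0.003, -1.812]
force: [-0.1, 0.8, -3.2]
grip_width: 0.0238
```

```bash
cat > st.py <<'E'
from g import *
o=ctrl.get_obs();P,R=now();print(o["time_s"],"w",o["grip_width"].round(4),"F cradle",(Rc.T@o["force"]).round(1),"mom",(Rc.T@o["moment"]).round(2),"tip",(Rc.T@(P-M)*1000).round(1),"rot err",plan(P,R,P,toolx(Rc,-1),1)[0][3:])
E
python3 st.py
```

```text
Traceback (most recent call last):
  File "st.py", line 2, in <module>
    o=ctrl.get_obs();P,R=now();print(o["time_s"],"w",o["grip_width"].round(4),"F cradle",(Rc.T@o["force"]).round(1),"mom",(Rc.T@o["moment"]).round(2),"tip",(Rc.T@(P-M)*1000).round(1),"rot err",plan(P,R,P,toolx(Rc,-1),1)[0][3:])
                                                     ^^^^^^^^^^^^^^^^^^^^^
AttributeError: 'float' object has no attribute 'round'
```

move_arm([
  [0,0,0.003,0,0,0],
  [0,0,0.006,0,0,0],
  [0,0,0.009,0,0,0],
  [0,0,0.012,0,0,0],
  [0,0,0.012,0,0,0],
])

```text
time_s: 8.78
ee_pos: [0.5506, 0.3288, 0.1516]
eef_rot: [-2.704, 0.004, -1.812]
force: [-0.6, -0.4, -1.7]
grip_width: 0.0241
```

```bash
sed -i 's/o\["grip_width"\].round(4)/round(o["grip_width"],4)/' st.py; python3 st.py
```

```text
8.7833 w 0.0241 F cradle [-1.2 -0.5 -1.3] mom [ 0.04  0.5  -0.02] tip [ 0.4 -4.4 72.3] rot err [-0.002, 0.006, -0.007]
```

move_arm([
  [0,0,0.005,0,0,0],
  [0,0,0.01,0,0,0],
  [0,0,0.014,0,0,0],
  [0,0,0.018,0,0,0],
  [0,0,0.018,0,0,0],
])

```text
time_s: 9.2
ee_pos: [0.558, 0.3269, 0.1349]
eef_rot: [-2.704, 0.004, -1.812]
force: [0.4, -0.4, -2.5]
grip_width: 0.0235
```

move_arm([
  [0,0,0.003,0,0,0],
  [0,0,0.006,0,0,0],
  [0,0,0.009,0,0,0],
  [0,0,0.012,0,0,0],
  [0,0,0.012,0,0,0],
])

```text
time_s: 9.62
ee_pos: [0.563, 0.3259, 0.1244]
eef_rot: [-2.704, 0.004, -1.812]
force: [-0.4, -0.2, -2.9]
grip_width: 0.0239
```

```bash
python3 st.py
```

```text
9.6167 w 0.0239 F cradle [-1.5 -0.3 -2.4] mom [ 0.07  0.52 -0.06] tip [ 0.5 -4.3 42.3] rot err [-0.002, 0.006, -0.007]
```

move_arm([
  [0,0,0.004,0,0,0],
  [0,0,0.008,0,0,0],
  [0,0,0.012,0,0,0],
  [0,0,0.016,0,0,0],
  [0,0,0.016,0,0,0],
])

```text
time_s: 10.03
ee_pos: [0.5696, 0.3242, 0.1095]
eef_rot: [-2.704, 0.004, -1.812]
force: [-0.4, 0.5, -3.0]
grip_width: 0.0238
```

move_arm([
  [0,0,0.001,0,0,0],
  [0,0,0.002,0,0,0],
  [0,0,0.003,0,0,0],
  [0,0,0.004,0,0,0],
  [0,0,0.004,0,0,0],
])

```text
time_s: 10.45
ee_pos: [0.571, 0.3254, 0.109]
eef_rot: [-2.703, 0.007, -1.811]
force: [-15.7, 2.5, 14.9]
grip_width: 0.0239
```

```bash
python3 st.py
```

```text
10.45 w 0.0239 F cradle [-8.1 -1.3 20.2] mom [-0.46  2.03 -0.14] tip [ 1.1 -2.9 25. ] rot err [-0.005, 0.011, -0.008]
```

move_arm([
  [0,0,-0.002,0,0,0],
  [0,0,-0.002,0,0,0],
  [0,0,-0.002,0,0,0],
  [0,0,-0.002,0,0,0],
  [0,0,-0.002,0,0,0],
], fingers=-0.1)

```text
time_s: 10.87
ee_pos: [0.5706, 0.3242, 0.1087]
eef_rot: [-2.703, 0.005, -1.812]
force: [0.1, 0.1, -0.5]
grip_width: 0.0421
```

move_arm([
  [0,0,-0.015,0,0,0],
  [0,0,-0.03,0,0,0],
  [0,0,-0.05,0,0,0],
  [0,0,-0.07,0,0,0],
  [0,0,-0.09,0,0,0],
])

```text
time_s: 11.28
ee_pos: [0.5328, 0.3332, 0.1919]
eef_rot: [-2.703, 0.005, -1.812]
force: [0.3, -0.3, -0.8]
grip_width: 0.0423
```

move_arm([
  [-0.03,0,-0.005,0,0,0],
  [-0.06,0,-0.01,0,0,0],
  [-0.06,0,-0.01,0,0,0],
  [-0.06,0,-0.01,0,0,0],
  [-0.06,0,-0.01,0,0,0],
])

```text
time_s: 11.7
ee_pos: [0.5432, 0.392, 0.1996]
eef_rot: [-2.704, 0.004, -1.811]
force: [1.0, -0.3, 0.5]
grip_width: 0.0423
```

```bash
python3 st.py
python3 - <<'E'
from g import *
ims={n:ctrl.camera(n) for n in("scene","top")}
i=ctrl.camera_info("wrist");im=ctrl.camera("wrist");cv2.imwrite("pics/w6.png",im[:,:,::-1])
# heads predicted at home
Hh=M+Rc@[0,0,.034]; ctr={"scene":(288.8,169.9),"top":(273.9,208.2)}
rs=[]
for n in ims:
    I=ctrl.camera_info(n); b=[x for x in blobs(ims[n],"blue",30)]
    print(n,[(x[0],x[1]) for x in b][:5],"pred home",proj(I,Hh).round(1))
B=max(blobs(im,"blue",200),key=lambda x:x[1]);ct=max(cv2.findContours(B[2].astype(np.uint8),cv2.RETR_EXTERNAL,cv2.CHAIN_APPROX_NONE)[0],key=cv2.contourArea)[:,0,:]
for z in(.03,.04,.05,.06):
    q=[]
    for u in ct:
        C,d=ray(i,u,True);C=Rc.T@(C-M);d=Rc.T@d;q.append((C+d*(z-C[2])/d[2])[:2]*1000)
    r=cv2.minAreaRect(np.array(q,np.float32));print(z,np.round(r[0],1),np.round(r[1],1),r[2])
u=ct.mean(0).astype(int);x0,y0=max(0,u[0]-65),max(0,u[1]-50)
cs=ims["scene"][150:220,260:345]
cv2.imwrite("pics/c6.png",np.hstack([cv2.resize(im[y0:y0+100,x0:x0+100],(400,400),interpolation=cv2.INTER_CUBIC),cv2.resize(cs,(400,400),interpolation=cv2.INTER_CUBIC)])[:,:,::-1])
E
```

```text
11.7 w 0.0423 F cradle [ 1.2 -0.1 -0. ] mom [0.01 0.23 0.01] tip [  0.6  55.3 125.2] rot err [-0.003, 0.006, -0.006]
scene [((np.float64(292.7), np.float64(173.5)), 81), ((np.float64(416.6), np.float64(261.5)), 149)] pred home [293.3 173.8]
top [((np.float64(442.0), np.float64(192.7)), 94), ((np.float64(275.4), np.float64(205.2)), 94)] pred home [275.8 204.3]
0.03 [-2.3  1.9] [52.5 26.7] 89.90350341796875
0.04 [-2.2  1.4] [50.6 25.7] 89.90353393554688
0.05 [-2.1  1. ] [48.7 24.7] 89.90357208251953
0.06 [-2.   0.5] [46.8 23.8] 89.9035873413086
```

View pics/c6.png

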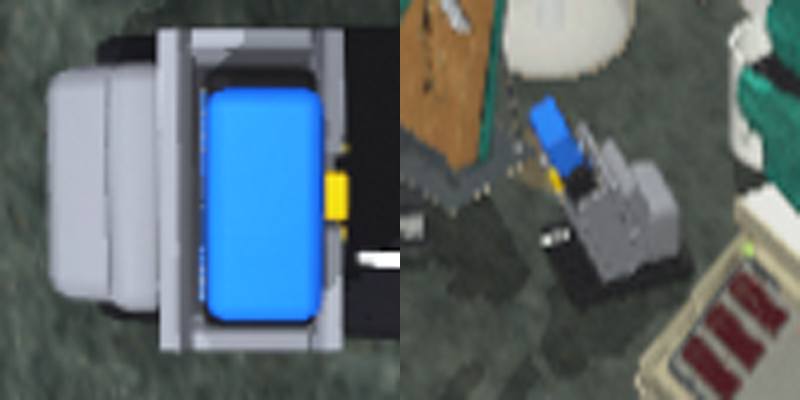

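move_arm([
  [0.03,0.0025,0,0,0,0],
  [0.0545,0.0025,0,0,0,0],
  [0.0545,0.0025,0,0,0,0],
  [0.0545,0.0025,0,0,0,0],
  [0.0545,0.0025,0,0,0,0],
], fingers=-1, grip_force=10)

```text
time_s: 12.27
ee_pos: [0.5285, 0.34, 0.1988]
eef_rot: [-2.703, 0.005, -1.812]
force: [0.7, 1.0, 0.1]
grip_width: 0.0126
```

move_arm([
  [0,0,0.015,0,0,0],
  [0,0,0.03,0,0,0],
  [0,0,0.045,0,0,0],
  [0,0,0.06,0,0,0],
  [0,0,0.06,0,0,0],
])

```text
time_s: 12.68
ee_pos: [0.553, 0.3338, 0.1409]
eef_rot: [-2.706, 0.002, -1.812]
force: [-0.0, -1.0, -0.6]
grip_width: 0.0003
```

```bash
python3 st.py
```

```text
12.6833 w 0.0003 F cradle [-0.1 -1.  -0.6] mom [ 0.06  0.29 -0.02] tip [-3.1  1.  62.2] rot err [0.002, 0.001, -0.005]
```

move_arm([
  [0,0,0.002,0,0,0],
  [0,0,0.004,0,0,0],
  [0,0,0.006,0,0,0],
  [0,0,0.008,0,0,0],
  [0,0,0.008,0,0,0],
])

```text
time_s: 13.1
ee_pos: [0.5564, 0.3335, 0.1369]
eef_rot: [-2.703, 0.005, -1.812]
force: [-0.4, -0.1, -0.4]
grip_width: 0.0007
```

```bash
python3 st.py
```

```text
13.1 w 0.0007 F cradle [-0.5 -0.2 -0.2] mom [ 0.02  0.29 -0.06] tip [-1.8  1.5 57.1] rot err [-0.004, 0.007, -0.007]
```

move_arm([
  [0,0,0.001,0,0,0],
  [0,0,0.002,0,0,0],
  [0,0,0.003,0,0,0],
  [0,0,0.004,0,0,0],
  [0,0,0.004,0,0,0],
])

```text
time_s: 13.52
ee_pos: [0.5585, 0.3334, 0.1347]
eef_rot: [-2.702, 0.006, -1.811]
force: [-4.9, -1.0, 10.4]
grip_width: 0.0006
```

move_arm([
  [0,0,0.001,0,0,0],
  [0,0,0.002,0,0,0],
  [0,0,0.003,0,0,0],
  [0,0,0.003,0,0,0],
  [0,0,0.003,0,0,0],
])

```text
time_s: 13.93
ee_pos: [0.5603, 0.3335, 0.1352]
eef_rot: [-2.699, 0.008, -1.811]
force: [-17.2, -5.8, 32.7]
grip_width: 0.0008
```

```bash
python3 st.py
```

```text
13.9333 w 0.0008 F cradle [-0.  -9.7 36.1] mom [-1.8   0.21 -0.06] tip [ 1.   2.5 53.9] rot err [-0.013, 0.013, -0.009]
```

move_arm([
  [0,0,-0.01,0,0,0],
  [0,0,-0.02,0,0,0],
  [-0.02,0,-0.02,0,0,0],
  [-0.041,0,-0.02,0,0,0],
  [-0.041,0,-0.02,0,0,0],
])

```text
time_s: 14.35
ee_pos: [0.5609, 0.377, 0.1491]
eef_rot: [-2.703, 0.006, -1.81]
force: [-1.4, 0.3, 0.7]
grip_width: 0.0005
```

move_arm([
  [0,0,0.02,0,0,0],
  [0,0,0.04,0,0,0],
  [0,0,0.058,0,0,0],
  [0,0,0.058,0,0,0],
  [0,0,0.058,0,0,0],
])

```text
time_s: 14.77
ee_pos: [0.5844, 0.3682, 0.0957]
eef_rot: [-2.705, 0.003, -1.812]
force: [-1.3, 0.7, -0.7]
grip_width: 0.0006
```

```bash
python3 st.py
```

```text
14.7667 w 0.0006 F cradle [-1.6  0.3 -0. ] mom [ 0.05  0.27 -0.01] tip [-2.  41.9 11.7] rot err [-0.001, 0.004, -0.007]
```

move_arm([
  [0,0,0.002,0,0,0],
  [0,0,0.004,0,0,0],
  [0,0,0.006,0,0,0],
  [0,0,0.007,0,0,0],
  [0,0,0.007,0,0,0],
])

```text
time_s: 15.18
ee_pos: [0.5876, 0.3681, 0.09]
eef_rot: [-2.703, 0.005, -1.812]
force: [0.6, -0.8, -0.8]
grip_width: 0.0004
```

```bash
python3 st.py
```

```text
15.1833 w 0.0004 F cradle [ 0.4 -0.7 -1.1] mom [ 0.03  0.34 -0.01] tip [-1.5 42.6  5.3] rot err [-0.003, 0.007, -0.007]
```

move_arm([
  [0,0,0.0005,0,0,0],
  [0,0,0.001,0,0,0],
  [0,0,0.0015,0,0,0],
  [0,0,0.002,0,0,0],
  [0,0,0.002,0,0,0],
])

```text
time_s: 15.6
ee_pos: [0.5883, 0.3681, 0.0888]
eef_rot: [-2.703, 0.005, -1.812]
force: [-6.3, -2.1, 6.8]
grip_width: 0.0004
```

move_arm([
  [0,0,0.0005,0,0,0],
  [0,0,0.001,0,0,0],
  [0,0,0.0015,0,0,0],
  [0,0,0.002,0,0,0],
  [0,0,0.002,0,0,0],
])

```text
time_s: 16.02
ee_pos: [0.5887, 0.3682, 0.0884]
eef_rot: [-2.703, 0.005, -1.812]
force: [-19.9, -4.6, 22.1]
grip_width: 0.0004
```

```bash
python3 st.py
```

```text
16.0167 w 0.0004 F cradle [-7.2 -9.1 27.7] mom [-1.85  1.84 -0.05] tip [-1.3 42.9  3.4] rot err [-0.004, 0.007, -0.008]
```

The rim touch reads z ≈ 4 mm in my frame and the pack top reads ≈ 54 mm, so the top stands 50 mm above the rim, which is exactly home. I'll retreat, check once more and hand in.

move_arm([
  [0,0,-0.03,0,0,0],
  [0,0,-0.06,0,0,0],
  [0,0,-0.09,0,0,0],
  [0,0,-0.12,0,0,0],
  [0,0,-0.12,0,0,0],
])

```text
time_s: 16.43
ee_pos: [0.5395, 0.3812, 0.2013]
eef_rot: [-2.699, 0.011, -1.81]
force: [0.9, 0.7, 0.9]
grip_width: 0.0004
```

move_arm([
  [0,0,0,0,0,0],
  [0,0,0,0,0,0],
  [0,0,0,0,0,0],
  [0,0,0,0,0,0],
  [0,0,0,0,0,0],
])

```text
time_s: 16.85
ee_pos: [0.5398, 0.379, 0.1938]
eef_rot: [-2.704, 0.003, -1.812]
force: [0.6, 0.1, 0.3]
grip_width: 0.0007
```

```bash
python3 st.py
python3 - <<'E'
from g import *
M=M+Rc[:,2]*.0038
for n in("scene","top"):
    im=ctrl.camera(n); print(n,[(x[0],x[1]) for x in blobs(im,"blue",50)],"pred home",proj(ctrl.camera_info(n),M+Rc@[0,0,.034]).round(1))
i=ctrl.camera_info("wrist");im=ctrl.camera("wrist")
B=max(blobs(im,"blue",200),key=lambda x:x[1]);ct=max(cv2.findContours(B[2].astype(np.uint8),cv2.RETR_EXTERNAL,cv2.CHAIN_APPROX_NONE)[0],key=cv2.contourArea)[:,0,:]
q=[]
for u in ct:
    C,d=ray(i,u,True);C=Rc.T@(C-M);d=Rc.T@d;q.append((C+d*(.05-C[2])/d[2])[:2]*1000)
print(cv2.minAreaRect(np.array(q,np.float32)))
ctrl.hand_in()
E
```

```text
16.85 w 0.0007 F cradle [0.7 0.3 0. ] mom [ 0.07  0.21 -0.02] tip [ -2.1  41.8 120.1] rot err [-0.002, 0.004, -0.007]
scene [((np.float64(292.7), np.float64(173.5)), 80), ((np.float64(416.6), np.float64(261.5)), 149)] pred home [292.9 173.2]
top [((np.float64(442.0), np.float64(192.7)), 94), ((np.float64(275.4), np.float64(205.2)), 94)] pred home [275.6 204.5]
((-2.1059188842773438, 0.1399364471435547), (24.433359146118164, 46.72185516357422), 0.23679427802562714)
the job is handed in; nothing more can be done
```

I drew the back-to-front pack (left cradle) out, turned it 180° and slid it back in with its yellow ridge in the front keyway. I then released it, moved the arm clear and handed the job in at about 17 s. The hand-in gave no verdict, so "home" below rests on my own checks.

- **Depth:** I touched the rim and the pack top with closed fingertips. The top stands about 50 mm above the rim, which is exactly home. A 36 N push on the head did not move it any deeper.
- **Position and alignment:** The camera pixels match the predicted home position within 1 px. The head sits about 2 mm forward of the bay axis, a lean of about 2–3° if the pack is pivoting in the bay. The limit is about 4.5°.
- **Other objects:** The other pack's image position did not change. The film ball, stamp and ink pad were not re-measured, but the arm stayed well away from them.
- **Disagreements along the way:**
  - My first camera estimate of the mouth was about 4 mm too low, which first made the pack look high; the rim touch settled it.
  - The pack's sideways position in the grip differed from my first estimate by about 3 mm. I corrected that from a close view before inserting.
- **Budget:** I viewed 11 pictures, one over the budget of 10.

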